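# Confirm a pick at the pick-to-light rack

### The arm

A 7-joint arm with a two-finger parallel gripper is mounted at the origin on the work surface. World frame = base frame: x ahead of the robot, y to its left, z up, the work surface at z = 0. Lengths are in m, angles in degrees, forces in N, time in s.
With the tool pointing down it reaches from about 0.425 to 0.875 m from the base axis. Payload 4.7 kg.
Tool frame: the origin (TCP) lies at the very end of the fingers, on their centre line; the grasp point (between the pads) lies 19 mm behind it (env.grip_point_offset is the distance from the TCP to the grasp point, in m); z points along the fingers, y is the line along which they close (so a half turn about z gives the same grasp; the last joint's range is limited). The gripper opens to 87 mm and grips with 3 to 60 N. Pads are 19 mm wide; open, the fingers measure 117 mm over their backs; the gripper's body (75 mm by 190 mm) begins 51 mm behind the grasp point.
Start: joints at [-67.374, 18.392, -4.016, 83.108, 1.295, 78.541, -3.26], TCP at [0.242, 0.603, 0.223] pointing down, gripper open.
Joint ranges: [-163.93, 163.93], [-17.29, 119.83], [-79.2, 71.16], [3.27, 140.29], [-89.18, 269.18], [5.43, 117.66], [-154.24, 154.24]. Speed limits (degrees/s): [147.25, 147.25, 180, 180, 180, 180, 180].

### API

Orientations are given as [roll, pitch, yaw] about the fixed x, y, z axes, in that order (R = Rz(yaw) Ry(pitch) Rx(roll)).
In Python, from cell import env gives the robot as it stands.
- The arm moves only by the tool jog_arm, never from a script. Its argument "motion" is a list of rows, each an object of numbers: "x", "y", "z": the shift along the tool's x, y, z in cm; "ax", "ay", "az": the turn, a rotation vector about the tool's x, y, z in degrees. In form: [{"x": .., "y": .., "z": .., "ax": .., "ay": .., "az": ..}, ...]. A call has exactly 5 rows; each row shifts and turns the commanded pose from where the row before left it, along the tool's axes as they then stand; what a row does not reach is not made up. A row lasts 1/10 s, in which the tool goes at most 50 mm and 8.59 degrees, less where a joint would pass 70% of its speed; a pose out of reach is approached as far as the arm can. A call is refused whole if a number of a shift passes 5 or a number of a turn 8.59, either way. A call with a gripper value outside its range is refused whole. "claw" is the gripper command: -1 is shut, 1 is fully open, values between are in proportion, set as the call begins (left out, the last holds). The fingers move at their own pace and stop on an object; "squeeze" is the grip in N (left out, the last holds). Time passes only in rows, so rows that do not move let the fingers close, or fill a call up. It gives the time, the measured TCP pose, the force, the opening and the grip force at its end, in the units of the state.
- env.get_obs(): the state, without advancing time (a new reading comes with each control period).
- env.read_camera(name): name is "scene" or "top" or "wrist"; returns the picture (420x560x3 uint8, red, green, blue); there is no depth.
- env.camera_params(name): a dict with "fx", "fy", "cx", "cy" (pixels), "k1" (the pictures are not rectified: a ray, as slopes to the right and down, at radius r is drawn at 1 + k1 r^2 times it, then the intrinsics apply), "extrinsics" (4x4, takes a point from world to camera coordinates). Camera axes: x right, y up, looking along -z (the intrinsics and any distortion apply to the point x, -y, -z); pixel columns grow to the right and rows downward; lengths in m; the calibration is good to about 2 mm. A picture is of the moment at which its call begins: read the wrist's pose just before it. camera_params takes no time and is no camera call; for the wrist camera it gives the pose at the moment of the call.
- env.sign_off(): hands the job in; it is judged then, once.
The state is a dict: "time_s": time; "qpos": joint angles; "joint_velocities": joint speeds; "effort": joint torques, N m; "tool_pos": TCP position; "tool_rot": TCP orientation; "force": force on the tool from outside, world axes, zero at the start; "wrist_torque": the same for the moment, N m; "grip_width": finger opening in m; "grasp_force": force on a finger pad.
Only numpy, scipy, OpenCV 4.12 (cv2) and the standard library are available. Lean on these libraries where they do the work, as an engineer would, in place of code of your own. Each camera call takes 0.05 s, during which the arm holds its last target. There are 200 camera calls.

### The job

The bell-shaped steel mounts of your order are already in the red tray, so confirm the pick: with the fingertips gently press right in the green-lit button in front of the bell mounts' bin and let it spring back, then press the blue order-complete button on the control box in the same way and move clear. Press no other button (the amber one is another picker's), do not knock the other bays or the tray, and leave all the mounts and the other things on the bench where they are: nothing is picked up.

Things in the scene. Friction and masses are not known exactly. Their poses are not given: they have to be found in the camera images.
- bay_bell: Fixed bay of the rack: yellow bin of bell-shaped steel mounts and, in front of it, a black light module with a round cap, lit bright green. Origin: centre of the bin's underside, 30 mm above the bench; x points away from the operator, z up. The bin reaches 80 mm each way in x, 50 mm in y; front wall 35 mm high, sides and back 85 mm (115 mm above the bench). More under the other bays.
- pick_bell_top (a point): Centre of the cap's face (the green-lit cap in front of the bell mounts). z points out of the cap along its axis, which leans 25 degrees from vertical towards the operator (-x of the bay); press along -z. Its y is the bay's y, along the row. About 66 mm above the bench. The point moves in with the cap.
- pick_bell (a joint): The green-lit cap in front of the bell mounts. Round, 30 mm across, 9 mm proud of its module's sloping face. Sprung: gives from 1.2 N, right in at 6 mm and 5 N (then a hard stop), comes back by itself; counts as pressed from 4.5 mm. Joint value 0 out, grows to 0.006 m pressed right in, along the cap's own axis. 
- bay_bobbin: Fixed bay of the rack: yellow bin of bobbin mounts and, in front of it, a black light module with a round cap, unlit, milky white. Same build and origin as bay_bell. Each module is 100 mm long in y, 42 wide and 26 thick, centred 112 mm in front of the bay's origin (-x), leaning 25 degrees from flat towards the operator; the cap is 26 mm to -y of its middle, a dark window to +y.
- pick_bobbin (a joint): That bay's cap: same build and values as pick_bell. Not to be pressed.
- bay_cone: Fixed bay of the rack: yellow bin of conical buffers and, in front of it, a black light module with a round cap, lit amber (another picker's order). Same build as bay_bell. The four bays stand side by side, 105 mm from one to the next, in an order that varies, on one rack of varying place and yaw.
- pick_cone (a joint): That bay's cap: same build and values as pick_bell. Not to be pressed.
- bay_bush: Fixed bay of the rack: yellow bin of sleeve bushes and, in front of it, a black light module with a round cap, unlit, milky white. Same build as bay_bell. The fixed rack under the bays (blue, yellow front beam) reaches 155 mm in front of the bays' origins and 105 mm behind, 16 mm past the end bays; end frames 50 mm high.
- pick_bush (a joint): That bay's cap: same build and values as pick_bell. Not to be pressed.
- control_box: Fixed grey push-button box, 85 by 140 mm and 54 mm high, with two caps on its flat top: blue (order complete) and milky white (shortage), 66 mm apart along the box's y. Stands on the bench at the left or the right, in front of the rack. Origin: centre of its underside.
- complete_top (a point): Centre of the face of the blue order-complete cap, 33 mm to +y of the box's middle, 63 mm above the bench. z points up out of the cap, y is the box's y; press along -z. The point moves in with the cap.
- complete (a joint): The blue order-complete cap. Round, 30 mm across, 9 mm proud of the box's top. Sprung: gives from 1.2 N, right in at 6 mm and 5 N (then a hard stop), comes back by itself; counts as pressed from 4.5 mm. Joint value 0 out, grows to 0.006 m pressed right in, along the cap's own axis. 
- shortage (a joint): The white shortage cap on the same box, 33 mm to -y of its middle, same build as the blue one. Not to be pressed.
- order_tray: Fixed open red plastic tray, 120 by 170 mm and 40 mm high, holding the two picked bell mounts; stands on the other side from the control box. Origin: centre of its underside.
- stock_bell: Loose bell mount: a galvanised steel dome on a round flange 64 mm across, a nut and stud on top, 38 mm high in all, at the front of its bin. Origin: centre of its underside.
- stock_bobbin: Loose bobbin mount: a black rubber cylinder 41 mm across and 38 mm high between steel plates, upright, with a brass-coloured stud 10 mm thick on top (60 mm high in all), at the front of its bin. Origin: centre of its underside.
- stock_cone: Loose conical buffer: a black rubber cone 42 mm high in all, on a steel disc 50 mm across, point up, at the front of its bin. Origin: centre of its underside.
- stock_bush: Loose sleeve bush: an upright black rubber ring 44 mm across and 44 mm high with a steel tube in the middle, at the front of its bin. Origin: centre of its underside.
- picked1: One of the two picked bell mounts in the red tray, same kind as stock_bell. Origin: centre of its underside.
- picked2: The other picked bell mount in the red tray. Origin: centre of its underside.
- spare_bobbin: Loose bobbin mount: a black rubber cylinder 41 mm across and 38 mm high between steel plates, upright, with a brass-coloured stud 10 mm thick on top (60 mm high in all), standing on the bench in front of the rack. Origin: centre of its underside.
- spare_cone: Loose conical buffer: a black rubber cone 42 mm high in all, on a steel disc 50 mm across, point up, standing on the bench in front of the rack. Origin: centre of its underside.
- tape_roll: Loose roll of brown packing tape lying flat on the bench in front of the rack, 88 mm across, 48 mm high. Origin: centre of its underside.
- scanner: Loose hand-held code scanner lying on its side, about 160 mm long, 95 mm wide and 30 mm high, black head and orange handle. Origin on the bench under its middle.

How it is judged:
By the outcome, as a careful person would: the job done as asked, in the order asked, and still so for the second after the job is handed in, with the robot touching nothing.
It also fails if it takes over 38 s, if anything falls off the work surface, if the arm or the gripper's body presses on something with over 40 N, if the wrist force passes 120 N, or if a joint passes its speed limit or range.

## Working session

There is one attempt and no reset: what is moved stays moved. The work goes in short steps, Python scripts to look and compute and a tool call to move; the robot and the scene stay as the last step left them, time stands still between calls to the robot, and variables do not carry over. Pictures are saved under pics/ and viewed, at most 10 in all, crops included, and the job is handed in when it is done.

Besides the shell and the picture viewer there is one more tool, called after ">>>" by a JSON object that holds its "method" and its "body", one argument or row to a line. jog_arm: Moves the arm, as the interface text tells. Its arguments: {"type":"object","properties":{"motion":{"type":"array"},"claw":{"type":"number"},"squeeze":{"type":"number"}},"required":["motion"]}

```bash
mkdir -p pics
python3 - <<'E'
from cell import env
import cv2
for n in("scene","top"):
    cv2.imwrite(f"pics/{n}0.png",env.read_camera(n)[:,:,::-1])
    print(n,env.camera_params(n))
o=env.get_obs();print(o)
E
```

```text
scene {'fx': 443.5400012315584, 'fy': 443.5400012315584, 'cx': 278.0572548709673, 'cy': 204.66073018602876, 'k1': 0.04539525793330139, 'extrinsics': array([[ 0.69475799,  0.71909872,  0.01443476, -0.4017436 ],
       [-0.55121506,  0.51945024,  0.65294211,  0.23207638],
       [ 0.4620317 , -0.46159341,  0.75727025, -1.65709586],
       [ 0.        ,  0.        ,  0.        ,  1.        ]])}
top {'fx': 393.4193184752455, 'fy': 393.4193184752455, 'cx': 279.13098742192886, 'cy': 211.99585800764896, 'k1': -0.0717931830078544, 'extrinsics': array([[ 0.02398191, -0.99961252,  0.0141306 ,  0.04867342],
       [ 0.98915024,  0.02577538,  0.14462859, -0.54794082],
       [-0.14493677,  0.01050882,  0.98938511, -0.89875419],
       [ 0.        ,  0.        ,  0.        ,  1.        ]])}
{'time_s': 0.1, 'qpos': array([-67.3737424 ,  18.43327426,  -4.01641882,  83.16815923,
         1.29661889,  78.54182666,  -3.2598715 ]), 'joint_velocities': array([-0.05136088, -0.06364339, -0.07485043, -0.16125336, -0.09421263,
        0.00846645, -0.05258035]), 'effort': array([ 2.97514425e-04, -4.92569125e+01, -4.05548662e-01, -3.13400674e+01,
       -6.42258092e-02,  3.94264364e-02,  6.52584913e-05]), 'tool_pos': array([0.24144282, 0.60295291, 0.2215863 ]), 'tool_rot': array([-1.79902068e+02,  6.85404897e-03,  1.58184642e+02]), 'force': array([ 1.24557434, -0.13979149, -0.21971216]), 'wrist_torque': array([-0.02410424,  0.0106979 ,  0.00838794]), 'grasp_force': 0.0, 'grip_width': 0.08690050009787931}
```

View pics/scene0.png

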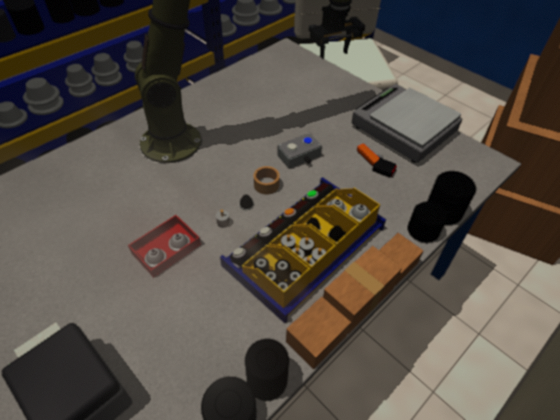

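View pics/top0.png

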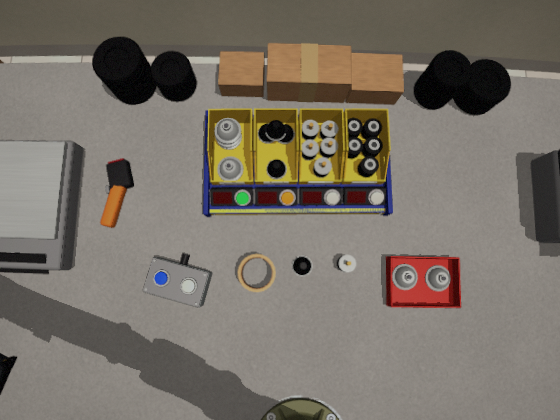

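The top view shows the green cap at about (242,198), with the amber cap at (288,199) and white caps at (332,198) and (376,198). The blue cap is at (161,278) and the shortage cap at (188,286). In the scene view the green cap is at (312,195) and the blue cap at (308,141).

```bash
cat > h.py <<'E'
import numpy as np, cv2
from cell import env
def ray(P,u,v):
    K=np.array([[P['fx'],0,P['cx']],[0,P['fy'],P['cy']],[0,0,1]])
    n=cv2.undistortPoints(np.array([[[u,v]]],float),K,np.array([P['k1'],0,0,0,0]))[0,0]
    E=np.array(P['extrinsics']);R=E[:3,:3];return -R.T@E[:3,3],R.T@np.array([n[0],-n[1],-1])
def onz(P,u,v,z):
    c,d=ray(P,u,v);return c+d*(z-c[2])/d[2]
def blob(im,lo,hi,near,r=14):
    h=cv2.cvtColor(im,cv2.COLOR_RGB2HSV);m=cv2.inRange(h,np.array(lo),np.array(hi))
    k=np.zeros_like(m);cv2.circle(k,near,r,255,-1);m&=k
    M=cv2.moments(m,True);return M['m10']/M['m00'],M['m01']/M['m00'],M['m00']
def tri(rs):
    A=0;b=0
    for c,d in rs:
        d=d/np.linalg.norm(d);Q=np.eye(3)-np.outer(d,d);A=A+Q;b=b+Q@c
    return np.linalg.solve(A,b)
G=([45,120,80],[80,255,255]);B=([105,150,80],[130,255,255]);W=([0,0,130],[179,70,255]);A=([8,150,120],[22,255,255])
E
python3 - <<'E'
from h import *
im={n:cv2.imread(f"pics/{n}0.png")[:,:,::-1].copy() for n in("scene","top")}
P={n:env.camera_params(n) for n in im}
for nm,c,pt,ps,z in(("green",G,(242,198),(312,195),.066),("blue",B,(161,278),(308,141),.063)):
    t=blob(im["top"],*c,pt);s=blob(im["scene"],*c,ps,10)
    print(nm,t,s,onz(P["top"],*t[:2],z),onz(P["scene"],*s[:2],z),tri([ray(P["top"],*t[:2]),ray(P["scene"],*s[:2])]))
for nm,c,pt,z in(("amber",A,(288,199),.066),("w1",W,(332,198),.066),("w2",W,(376,198),.066),("short",W,(188,286),.063)):
    t=blob(im["top"],*c,pt,11);print(nm,t,onz(P["top"],*t[:2],z))
E
```

```text
green (241.890756302521, 197.65546218487395, 119.0) (311.6734693877551, 192.9591836734694, 49.0) [0.57413558 0.15011772 0.066     ] [0.57423627 0.15129119 0.066     ] [0.57433881 0.15043043 0.06661531]
blue (160.54471544715446, 277.7154471544715, 123.0) (307.4054054054054, 139.8108108108108, 37.0) [0.38476069 0.32914813 0.063     ] [0.38665395 0.32931317 0.063     ] [0.38512189 0.33013922 0.06137942]
amber (286.9099099099099, 197.36936936936937, 111.0) [0.577578   0.04534737 0.066     ]
w1 (331.8839779005525, 196.91160220994476, 181.0) [ 0.58150633 -0.05978628  0.066     ]
w2 (376.23756906077347, 197.1049723756906, 181.0) [ 0.58394461 -0.16452015  0.066     ]
short (187.77611940298507, 286.46567164179106, 335.0) [0.36699301 0.26574741 0.063     ]
```

>>> {"method": "jog_arm", "body": {
  "motion": [
    {"az": -7.9},
    {"az": -7.9},
    {"az": -7.8},
    {"ay": -8.3},
    {"ay": -8.3}
  ],
  "claw": -1
}}

```text
$.motion[0]: bad value
```

```bash
cat >> h.py <<'E'
from scipy.spatial.transform import Rotation as Ro
def pose():
    o=env.get_obs();return np.array(o['tool_pos']),Ro.from_euler('xyz',o['tool_rot'],degrees=True),o
yb=np.array([-.0312,1,0]);yb/=np.linalg.norm(yb);xb=np.array([yb[1],-yb[0],0])
t=np.radians(25);d=np.sin(t)*xb-np.cos(t)*np.array([0,0,1])
RG=Ro.from_matrix(np.c_[np.cross(yb,d),yb,d])
GP=np.array([.5742,.1505,.066]);BP=np.array([.3853,.3293,.063])
def delta(p,R):
    q,Q,o=pose();print("t",o['time_s'],"pos",q.round(4),"q",np.round(o['qpos'],1),"w",round(o['grip_width'],4),"F",np.round(o['force'],2))
    print("shift cm (now)",(Q.inv().apply(p-q)*100).round(2),"shift in target frame",(R.inv().apply(p-q)*100).round(2),"rotvec",np.degrees((Q.inv()*R).as_rotvec()).round(2))
E
python3 -c "
from h import *
delta(GP-.05*d,RG)"
```

```text
t 0.1 pos [0.2414 0.603  0.2216] q [-67.4  18.4  -4.   83.2   1.3  78.5  -3.3] w 0.0869 F [ 1.25 -0.14 -0.22]
shift cm (now) [-45.77 -30.47  11.08] shift in target frame [-22.29 -46.26  22.56] rotvec [ -5.25 -24.66 -23.2 ]
```

>>> {"method": "jog_arm", "body": {
  "motion": [
    {"x": 0, "y": 0, "z": 0, "ax": 0, "ay": 0, "az": -7.9},
    {"x": 0, "y": 0, "z": 0, "ax": 0, "ay": 0, "az": -7.9},
    {"x": 0, "y": 0, "z": 0, "ax": 0, "ay": 0, "az": -7.8},
    {"x": 0, "y": 0, "z": 0, "ax": 0, "ay": -8.3, "az": 0},
    {"x": 0, "y": 0, "z": 0, "ax": 0, "ay": -8.3, "az": 0}
  ],
  "claw": -1
}}

```text
time_s: 0.6
tool_pos: [0.2443, 0.6032, 0.223]
tool_rot: [179.9, 16.9, -178.5]
force: [-0.7, -0.5, -1.9]
grip_width: 0.0546
grasp_force: 0.0
```

```bash
python3 -c "
from h import *
delta(GP-.05*d,RG)"
```

```text
t 0.6 pos [0.2443 0.6032 0.223 ] q [-74.   14.8  -6.7  89.5  19.1  73.2   5.9] w 0.0546 F [-0.67 -0.45 -1.95]
shift cm (now) [-25.12 -46.18  19.24] shift in target frame [-21.98 -46.28  22.57] rotvec [ 0.   -8.08 -0.24]
```

>>> {"method": "jog_arm", "body": {
  "motion": [
    {"x": 0, "y": 0, "z": 0, "ax": 0, "ay": -8.1, "az": 0},
    {"x": -2.1, "y": -4.4, "z": 0.9, "ax": 0, "ay": 0, "az": 0},
    {"x": -2.1, "y": -4.4, "z": 0.9, "ax": 0, "ay": 0, "az": 0},
    {"x": -2.1, "y": -4.4, "z": 0.9, "ax": 0, "ay": 0, "az": 0},
    {"x": -2.1, "y": -4.4, "z": 0.9, "ax": 0, "ay": 0, "az": 0}
  ]
}}

```text
time_s: 1.1
tool_pos: [0.3388, 0.4284, 0.2244]
tool_rot: [-179.9, 24.7, -178.2]
force: [1.2, 0.3, 0.1]
grip_width: 0.0148
grasp_force: 0.0
```

>>> {"method": "jog_arm", "body": {
  "motion": [
    {"x": -2.1, "y": -4.4, "z": 0.9, "ax": 0, "ay": 0, "az": 0},
    {"x": -2.1, "y": -4.4, "z": 0.9, "ax": 0, "ay": 0, "az": 0},
    {"x": -2.1, "y": -4.4, "z": 0.9, "ax": 0, "ay": 0, "az": 0},
    {"x": -2.1, "y": -4.4, "z": 0.9, "ax": 0, "ay": 0, "az": 0},
    {"x": 0, "y": 0, "z": 0, "ax": 0, "ay": 0, "az": 0}
  ]
}}

```text
time_s: 1.6
tool_pos: [0.4378, 0.2502, 0.2271]
tool_rot: [-180.0, 24.7, -178.8]
force: [-0.5, -0.3, 0.2]
grip_width: 0.0003
grasp_force: 0.0
```

```bash
python3 -c "
from h import *
delta(GP-.05*d,RG)"
```

```text
t 1.6 pos [0.4378 0.2502 0.2271] q [-59.1 -15.6  11.9 120.8  24.3  59.   34.1] w 0.0003 F [-0.5  -0.28  0.24]
shift cm (now) [ -5.46 -10.26  15.25] shift in target frame [ -5.26 -10.39  15.23] rotvec [-0.28 -0.35 -0.56]
```

>>> {"method": "jog_arm", "body": {
  "motion": [
    {"x": -1.3, "y": -2.6, "z": 2.5, "ax": 0, "ay": 0, "az": 0},
    {"x": -1.3, "y": -2.6, "z": 2.5, "ax": 0, "ay": 0, "az": -0.5},
    {"x": -1.3, "y": -2.6, "z": 2.5, "ax": 0, "ay": 0, "az": 0},
    {"x": -1.3, "y": -2.6, "z": 2.5, "ax": 0, "ay": 0, "az": 0},
    {"x": 0, "y": 0, "z": 1.5, "ax": 0, "ay": 0, "az": 0}
  ]
}}

```text
time_s: 2.1
tool_pos: [0.5355, 0.1522, 0.1438]
tool_rot: [-179.7, 24.7, -178.0]
force: [0.6, 0.7, -0.7]
grip_width: 0.0004
grasp_force: 0.0
```

>>> {"method": "jog_arm", "body": {
  "motion": [
    {"x": 0, "y": 0, "z": 1.5, "ax": 0, "ay": 0, "az": 0},
    {"x": 0, "y": 0, "z": 0, "ax": 0, "ay": 0, "az": 0},
    {"x": 0, "y": 0, "z": 0, "ax": 0, "ay": 0, "az": 0},
    {"x": 0, "y": 0, "z": 0, "ax": 0, "ay": 0, "az": 0},
    {"x": 0, "y": 0, "z": 0, "ax": 0, "ay": 0, "az": 0}
  ]
}}

```text
time_s: 2.6
tool_pos: [0.5405, 0.1574, 0.1321]
tool_rot: [-179.8, 24.8, -177.6]
force: [0.4, 0.1, -0.0]
grip_width: 0.0001
grasp_force: 0.0
```

```bash
python3 -c "
from h import *
delta(GP-.05*d,RG)
P=env.camera_params('wrist');im=env.read_camera('wrist');cv2.imwrite('pics/w1.png',im[:,:,::-1])
c=blob(im,*G,(280,210),400);print(c)
C,D=ray(P,*c[:2]);n=-d;p=C+D*(n@(GP-C))/(n@D);print(p, RG.inv().apply(p-GP)*100)"
```

```text
t 2.6 pos [0.5405 0.1574 0.1321] q [-54.2  -6.   27.9 124.2  19.8  39.8  53.6] w 0.0001 F [ 0.37  0.09 -0.04]
shift cm (now) [-0.25 -0.8   2.4 ] shift in target frame [-0.24 -0.8   2.4 ] rotvec [ 0.07 -0.23  0.51]
(260.03246753246754, 224.0487012987013, 1540.0)
[0.57324601 0.14934395 0.06553855] [ 1.09187947e-01 -1.12574219e-01 -7.60848252e-16]
```

View pics/w1.png

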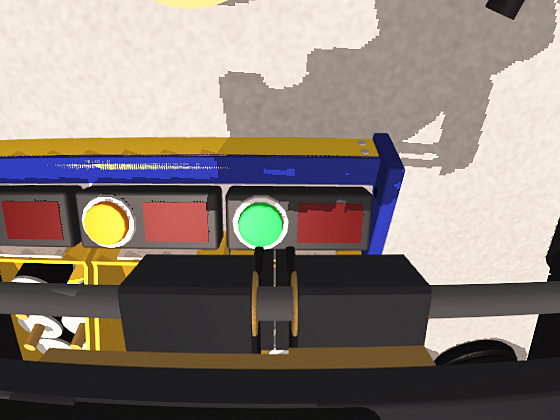

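The wrist view shows the green cap centred at (260,224), which agrees with the earlier fix to about 1.5 mm. The amber cap at (108,222) is well clear of the fingers.

>>> {"method": "jog_arm", "body": {
  "motion": [
    {"x": -0.2, "y": -0.8, "z": 2, "ax": 0, "ay": 0, "az": 0.5},
    {"x": 0, "y": 0, "z": 2, "ax": 0, "ay": 0, "az": 0},
    {"x": 0, "y": 0, "z": 1.5, "ax": 0, "ay": 0, "az": 0},
    {"x": 0, "y": 0, "z": 0.8, "ax": 0, "ay": 0, "az": 0},
    {"x": 0, "y": 0, "z": 0, "ax": 0, "ay": 0, "az": 0}
  ]
}}

```text
time_s: 3.15
tool_pos: [0.5685, 0.1494, 0.0741]
tool_rot: [-179.9, 24.6, -178.2]
force: [-0.1, 0.3, -0.3]
grip_width: 0.0002
grasp_force: 0.0
```

>>> {"method": "jog_arm", "body": {
  "motion": [
    {"x": 0, "y": 0, "z": 0, "ax": 0, "ay": 0, "az": 0},
    {"x": 0, "y": 0, "z": 0, "ax": 0, "ay": 0, "az": 0},
    {"x": 0, "y": 0, "z": 0, "ax": 0, "ay": 0, "az": 0},
    {"x": 0, "y": 0, "z": 0, "ax": 0, "ay": 0, "az": 0},
    {"x": 0, "y": 0, "z": 0, "ax": 0, "ay": 0, "az": 0}
  ]
}}

```text
time_s: 3.65
tool_pos: [0.5689, 0.1498, 0.0751]
tool_rot: [180.0, 24.7, -178.2]
force: [-0.5, 0.2, 0.5]
grip_width: 0.0007
grasp_force: 0.0
```

```bash
python3 -c "
from h import *
delta(GP,RG)"
```

```text
t 3.65 pos [0.5689 0.1498 0.0751] q [-52.9   2.8  31.1 124.4  13.7  30.6  59.2] w 0.0007 F [-0.48  0.24  0.51]
shift cm (now) [-0.11  0.05  1.05] shift in target frame [-0.1   0.05  1.05] rotvec [ 0.03 -0.27 -0.01]
```

>>> {"method": "jog_arm", "body": {
  "motion": [
    {"x": -0.05, "y": 0, "z": 0.4, "ax": 0, "ay": 0, "az": 0},
    {"x": 0, "y": 0, "z": 0.4, "ax": 0, "ay": 0, "az": 0},
    {"x": 0, "y": 0, "z": 0.3, "ax": 0, "ay": 0, "az": 0},
    {"x": 0, "y": 0, "z": 0.2, "ax": 0, "ay": 0, "az": 0},
    {"x": 0, "y": 0, "z": 0, "ax": 0, "ay": 0, "az": 0}
  ]
}}

```text
time_s: 4.15
tool_pos: [0.5749, 0.1501, 0.0637]
tool_rot: [180.0, 24.7, -178.2]
force: [-4.9, -0.5, 8.5]
grip_width: 0.0004
grasp_force: 4.9
```

```bash
python3 -c "
from h import *
delta(GP,RG);print(-d@pose()[2]['force'])"
```

```text
t 4.15 pos [0.5749 0.1501 0.0637] q [-52.3   4.9  31.1 124.1  11.9  28.9  60.7] w 0.0004 F [-4.92 -0.51  8.47]
shift cm (now) [-0.03  0.05 -0.24] shift in target frame [-0.03  0.05 -0.24] rotvec [ 0.01 -0.3  -0.02]
9.756409448284074
```

>>> {"method": "jog_arm", "body": {
  "motion": [
    {"x": 0, "y": 0, "z": 0.1, "ax": 0, "ay": 0, "az": 0},
    {"x": 0, "y": 0, "z": 0, "ax": 0, "ay": 0, "az": 0},
    {"x": 0, "y": 0, "z": 0, "ax": 0, "ay": 0, "az": 0},
    {"x": 0, "y": 0, "z": 0, "ax": 0, "ay": 0, "az": 0},
    {"x": 0, "y": 0, "z": 0, "ax": 0, "ay": 0, "az": 0}
  ]
}}

```text
time_s: 4.65
tool_pos: [0.575, 0.1501, 0.0634]
tool_rot: [180.0, 24.7, -178.3]
force: [-13.1, -1.7, 18.5]
grip_width: 0.0006
grasp_force: 11.1
```

```bash
python3 -c "
from h import *
delta(GP,RG);print(-d@pose()[2]['force'])
cv2.imwrite('pics/t2.png',cv2.resize(env.read_camera('wrist')[120:300,150:400,::-1],None,fx=3,fy=3))"
```

```text
t 4.65 pos [0.575  0.1501 0.0634] q [-52.3   4.9  31.1 124.1  11.8  28.9  60.8] w 0.0006 F [-13.1   -1.68  18.52]
shift cm (now) [-0.03  0.04 -0.27] shift in target frame [-0.03  0.04 -0.27] rotvec [ 0.03 -0.33 -0.04]
22.3357189156839
```

View pics/t2.png

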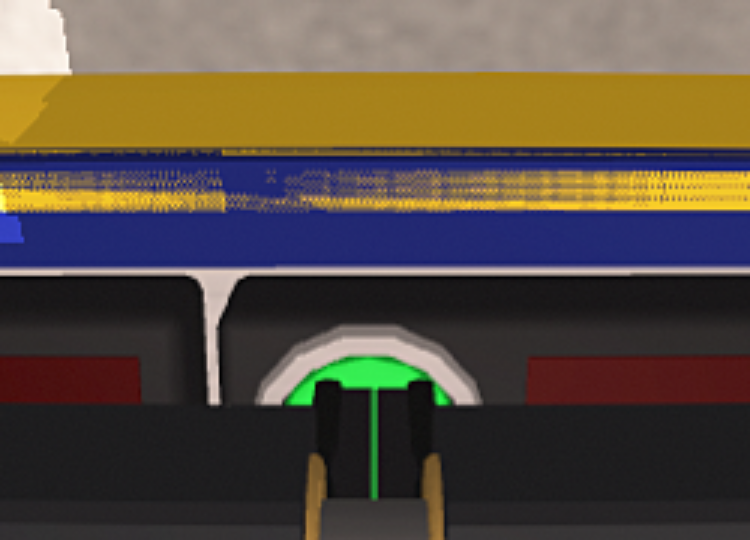

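The crop shows the closed fingertips on the green cap near its centre, with the gap to the amber module on the left free. The steep force rise with no further travel means the hard stop. I'll back off in small steps to check the spring stroke.

>>> {"method": "jog_arm", "body": {
  "motion": [
    {"x": 0, "y": 0, "z": -0.4, "ax": 0, "ay": 0, "az": 0},
    {"x": 0, "y": 0, "z": 0, "ax": 0, "ay": 0, "az": 0},
    {"x": 0, "y": 0, "z": 0, "ax": 0, "ay": 0, "az": 0},
    {"x": 0, "y": 0, "z": 0, "ax": 0, "ay": 0, "az": 0},
    {"x": 0, "y": 0, "z": 0, "ax": 0, "ay": 0, "az": 0}
  ]
}}

```text
time_s: 5.2
tool_pos: [0.5738, 0.15, 0.0661]
tool_rot: [180.0, 24.7, -178.2]
force: [0.6, 1.3, 4.2]
grip_width: 0.0004
grasp_force: 1.6
```

```bash
python3 -c "
from h import *
delta(GP,RG);print(-d@pose()[2]['force'])"
```

```text
t 5.2 pos [0.5738 0.15   0.0661] q [-52.5   4.4  31.2 124.2  12.3  29.2  60.4] w 0.0004 F [0.59 1.26 4.22]
shift cm (now) [-0.03  0.05  0.02] shift in target frame [-0.03  0.05  0.02] rotvec [ 0.01 -0.25  0.  ]
3.561130490921436
```

The spring behaves as expected, with 3.5 N at about 3 mm back. Now I'll retract fully and go to the blue button.

>>> {"method": "jog_arm", "body": {
  "motion": [
    {"x": 0, "y": 0, "z": -1, "ax": 0, "ay": 0, "az": 0},
    {"x": 0, "y": 0, "z": -2, "ax": 0, "ay": 0, "az": 0},
    {"x": 0, "y": 0, "z": -3, "ax": 0, "ay": 0, "az": 0},
    {"x": 0, "y": 0, "z": -2, "ax": 0, "ay": 8.3, "az": 0},
    {"x": 0, "y": 0, "z": -1, "ax": 0, "ay": 8.3, "az": 0}
  ]
}}

```text
time_s: 5.7
tool_pos: [0.5344, 0.1496, 0.1505]
tool_rot: [179.7, 7.8, -178.1]
force: [2.2, -2.1, 0.8]
grip_width: 0.0001
grasp_force: 0.0
```

>>> {"method": "jog_arm", "body": {
  "motion": [
    {"x": 0, "y": 0, "z": 0, "ax": 0, "ay": 8.1, "az": 0},
    {"x": 0, "y": 0, "z": 0, "ax": 0, "ay": 0, "az": 0},
    {"x": 0, "y": 0, "z": 0, "ax": 0, "ay": 0, "az": 0},
    {"x": 0, "y": 0, "z": 0, "ax": 0, "ay": 0, "az": 0},
    {"x": 0, "y": 0, "z": 0, "ax": 0, "ay": 0, "az": 0}
  ]
}}

```text
time_s: 6.2
tool_pos: [0.536, 0.1487, 0.1486]
tool_rot: [179.9, 0.0, -178.2]
force: [-0.3, 0.3, -0.4]
grip_width: 0.0006
grasp_force: 0.0
```

```bash
cat >> h.py <<'E'
RB=Ro.from_matrix(np.c_[-xb,yb,[0,0,-1]])
E
python3 -c "
from h import *
delta(BP+[0,0,.05],RB)"
```

```text
t 6.2 pos [0.536  0.1487 0.1486] q [-51.4  11.   37.2 103.4  -7.2  67.9  79.9] w 0.0006 F [-0.31  0.33 -0.37]
shift cm (now) [14.49 18.52  3.59] shift in target frame [14.49 18.52  3.56] rotvec [0.1  0.03 0.02]
```

>>> {"method": "jog_arm", "body": {
  "motion": [
    {"x": 2.5, "y": 3.2, "z": 0, "ax": 0, "ay": 0, "az": 0},
    {"x": 2.5, "y": 3.2, "z": 0, "ax": 0, "ay": 0, "az": 0},
    {"x": 2.5, "y": 3.2, "z": 0, "ax": 0, "ay": 0, "az": 0},
    {"x": 2.5, "y": 3.2, "z": 0, "ax": 0, "ay": 0, "az": 0},
    {"x": 2.5, "y": 3.2, "z": 0, "ax": 0, "ay": 0, "az": 0}
  ]
}}

```text
time_s: 6.7
tool_pos: [0.4053, 0.3058, 0.1493]
tool_rot: [179.8, 0.1, -178.2]
force: [0.1, 0.9, 0.1]
grip_width: 0.0008
grasp_force: 0.0
```

>>> {"method": "jog_arm", "body": {
  "motion": [
    {"x": 2, "y": 2.5, "z": 1.5, "ax": 0, "ay": 0, "az": 0},
    {"x": 0, "y": 0, "z": 2, "ax": 0, "ay": 0, "az": 0},
    {"x": 0, "y": 0, "z": 0, "ax": 0, "ay": 0, "az": 0},
    {"x": 0, "y": 0, "z": 0, "ax": 0, "ay": 0, "az": 0},
    {"x": 0, "y": 0, "z": 0, "ax": 0, "ay": 0, "az": 0}
  ]
}}

```text
time_s: 7.2
tool_pos: [0.3875, 0.3288, 0.1147]
tool_rot: [179.9, 0.1, -178.3]
force: [0.4, 0.2, 0.3]
grip_width: 0.0008
grasp_force: 0.0
```

```bash
python3 -c "
from h import *
delta(BP,RB)
P=env.camera_params('wrist');im=env.read_camera('wrist');cv2.imwrite('pics/w3.png',im[:,:,::-1])
c=blob(im,*B,(260,200),60);print(c);p=onz(P,*c[:2],.063);print(p,RB.inv().apply(p-BP)*100)"
```

```text
t 7.2 pos [0.3875 0.3288 0.1147] q [-68.5   5.8  26.7 111.7  -3.   63.   51.1] w 0.0008 F [0.45 0.25 0.33]
shift cm (now) [0.23 0.05 5.17] shift in target frame [0.22 0.06 5.17] rotvec [ 0.12  0.09 -0.1 ]
(275.4793615850303, 225.73417721518987, 1817.0)
[0.38283319 0.32958536 0.063     ] [0.24567156 0.03621476 0.        ]
```

View pics/w3.png

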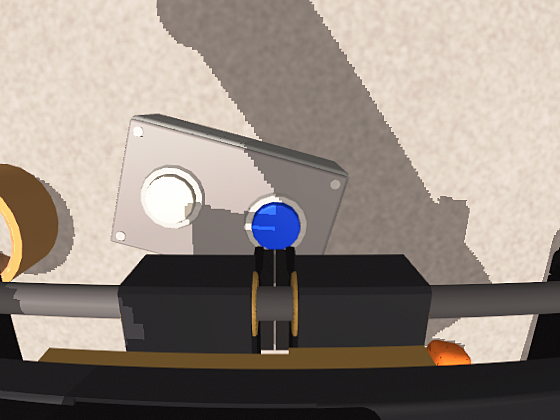

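The wrist view shows the blue cap at (275,226), slightly hidden by the fingertips. The white shortage cap is off to the side at (170,198).

>>> {"method": "jog_arm", "body": {
  "motion": [
    {"x": 0.3, "y": 0, "z": 1.5, "ax": 0, "ay": 0, "az": 0},
    {"x": 0, "y": 0, "z": 1.7, "ax": 0, "ay": 0, "az": 0},
    {"x": 0, "y": 0, "z": 1, "ax": 0, "ay": 0, "az": 0},
    {"x": 0, "y": 0, "z": 0, "ax": 0, "ay": 0, "az": 0},
    {"x": 0, "y": 0, "z": 0, "ax": 0, "ay": 0, "az": 0}
  ]
}}

```text
time_s: 7.75
tool_pos: [0.3841, 0.329, 0.0717]
tool_rot: [180.0, 0.0, -178.3]
force: [0.1, 0.0, -0.6]
grip_width: 0.0003
grasp_force: 0.0
```

```bash
python3 -c "
from h import *
delta(BP,RB)"
```

```text
t 7.75 pos [0.3841 0.329  0.0717] q [-68.2   8.7  26.5 114.3  -4.6  57.9  52.2] w 0.0003 F [ 0.09  0.02 -0.58]
shift cm (now) [-0.12  0.03  0.88] shift in target frame [-0.12  0.03  0.87] rotvec [ 0.02  0.03 -0.05]
```

>>> {"method": "jog_arm", "body": {
  "motion": [
    {"x": 0, "y": 0, "z": 0.4, "ax": 0, "ay": 0, "az": 0},
    {"x": 0, "y": 0, "z": 0.4, "ax": 0, "ay": 0, "az": 0},
    {"x": 0, "y": 0, "z": 0.3, "ax": 0, "ay": 0, "az": 0},
    {"x": 0, "y": 0, "z": 0.1, "ax": 0, "ay": 0, "az": 0},
    {"x": 0, "y": 0, "z": 0, "ax": 0, "ay": 0, "az": 0}
  ]
}}

```text
time_s: 8.25
tool_pos: [0.3839, 0.3294, 0.0596]
tool_rot: [180.0, 0.0, -178.2]
force: [0.4, 0.4, 3.6]
grip_width: 0.0006
grasp_force: 1.7
```

>>> {"method": "jog_arm", "body": {
  "motion": [
    {"x": 0, "y": 0, "z": 0.1, "ax": 0, "ay": 0, "az": 0},
    {"x": 0, "y": 0, "z": 0.1, "ax": 0, "ay": 0, "az": 0},
    {"x": 0, "y": 0, "z": 0.1, "ax": 0, "ay": 0, "az": 0},
    {"x": 0, "y": 0, "z": 0, "ax": 0, "ay": 0, "az": 0},
    {"x": 0, "y": 0, "z": 0, "ax": 0, "ay": 0, "az": 0}
  ]
}}

```text
time_s: 8.75
tool_pos: [0.384, 0.3294, 0.0573]
tool_rot: [179.9, 0.0, -178.2]
force: [-1.1, -1.4, 10.1]
grip_width: 0.0005
grasp_force: 5.2
```

>>> {"method": "jog_arm", "body": {
  "motion": [
    {"x": 0, "y": 0, "z": -0.4, "ax": 0, "ay": 0, "az": 0},
    {"x": 0, "y": 0, "z": -1, "ax": 0, "ay": 0, "az": 0},
    {"x": 0, "y": 0, "z": -3, "ax": 0, "ay": 0, "az": 0},
    {"x": 0, "y": 0, "z": -4, "ax": 0, "ay": 0, "az": 0},
    {"x": 0, "y": 0, "z": -3, "ax": 0, "ay": 0, "az": 0}
  ]
}}

```text
time_s: 9.25
tool_pos: [0.3832, 0.3285, 0.1719]
tool_rot: [-180.0, -0.0, -178.2]
force: [0.8, 1.4, -0.4]
grip_width: 0.0007
grasp_force: 0.0
```

>>> {"method": "jog_arm", "body": {
  "motion": [
    {"x": 0, "y": 3, "z": 0, "ax": 0, "ay": 0, "az": 0},
    {"x": 0, "y": 4, "z": 0, "ax": 0, "ay": 0, "az": 0},
    {"x": 0, "y": 3, "z": 0, "ax": 0, "ay": 0, "az": 0},
    {"x": 0, "y": 0, "z": 0, "ax": 0, "ay": 0, "az": 0},
    {"x": 0, "y": 0, "z": 0, "ax": 0, "ay": 0, "az": 0}
  ]
}}

```text
time_s: 9.75
tool_pos: [0.3796, 0.4285, 0.1694]
tool_rot: [-179.8, -0.1, -178.1]
force: [0.1, -1.4, 0.1]
grip_width: 0.0004
grasp_force: 0.0
```

```bash
python3 -c "
from h import *
delta(BP,RB)
cv2.imwrite('pics/t4.png',env.read_camera('top')[:,:,::-1])"
```

```text
t 9.75 pos [0.3796 0.4285 0.1694] q [-72.4  11.3  24.1  99.2  -4.8  70.7  44.7] w 0.0004 F [ 0.07 -1.36  0.15]
shift cm (now) [-0.26 -9.9  10.66] shift in target frame [-0.26 -9.93 10.64] rotvec [-0.15 -0.06  0.07]
```

View pics/t4.png

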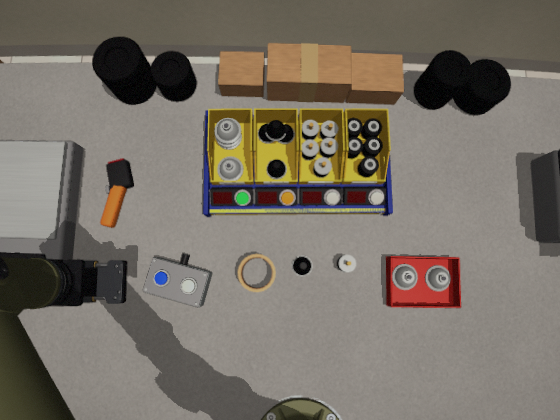

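The top view shows everything where it was, with the green cap still at (242,198), the blue cap at (161,278), and the arm clear at about (105,280).

```bash
python3 -c "
from cell import env
print(env.sign_off())"
```

```text
the job is handed in; nothing more can be done
None
```

I pressed the green bell button and then the blue order-complete button right in and let each spring back; no other button was pressed, nothing else in the scene moved, and the job was handed in at about 10 s with the arm clear.

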